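# One click more seal time on the vacuum sealer

## Task

Give the vacuum sealer one click more seal time, then start it: with a fingertip on top of the WIDE knurled thumbwheel, roll its top away from you, towards the sealer's lid, until it clicks into the very next detent, neither short of it nor one further; then press the round start key down, and let go. Do not press the start key before the wheel is set, leave the narrow wheel as it is, and neither lift nor push about any of the things on the sealer or the counter.

Things in the scene. Friction and masses are not known exactly. Their poses are not given: they have to be found in the camera images.
- sealer: vacuum sealer, fixed, 260 mm deep (its x), 440 wide (its y). Origin: centre of its underside; x points from the front edge (robot side) to the lid, y left. Flat deck 80 mm above the counter at x -130 to +30; closed grey lid 114 mm high at x +32 to +128. Wheels and start key stand in a row at x = -55 mm: wheels at y = +90 and 0 (either may be the wide one), key at y = -90. Turned up to 0.25 rad
- seal_wheel_pod: the deck at the foot of the WIDE thumbwheel: origin at deck height (80 mm) right below the wheel's crown, axes as the sealer's; fixed. A black guard rail 6 mm wide, 8 mm high and 78 mm long (along x) stands on the deck on each side, 2 mm from the wheel
- seal_wheel_top (a point): crown of the WIDE thumbwheel (seal time), 95 mm above the counter; does not turn. Black knurled cylinder, radius 50, width 26 mm, on a level axle along the sealer's y, 35 mm below the deck: only its upper 15 mm stand out. Turned by friction: press a fingertip on the crown with 5 to 15 N and drag it along the sealer's x. Friction about 0.5 or more; 2 to 3 N along the rim carry it over a hump
- seal_wheel (a joint): angle of the wide wheel, rad, growing as its top moves towards the lid (sealer's +x). Three sprung detents: -0.305, 0.305 and 0.915, and stops just beyond the outer two; starts at rest in the first (-0.305) or the middle one (0.305). One step is 0.61 rad, 30 mm along the rim. The humps lie half-way between: let go past a hump, the wheel falls into the next detent by itself
- seal_wheel_mark (a point): the white line across the wide wheel's rim, which turns with it: at the crown in the middle detent (0.305), about 29 mm nearer to the robot and 9 mm lower in the first, and as much nearer to the lid in the last
- vacuum_wheel_top (a point): crown of the NARROW thumbwheel (vacuum level), 95 mm above the counter: same radius and build, but only 10 mm wide. Leave it as it is
- vacuum_wheel_mark (a point): the white line across the narrow wheel's rim, which turns with it; it may stand anywhere within 0.5 rad of the crown
- start_top (a point): centre of the top of the start key, a round grey key 36 mm across in a black housing on the deck; spring-loaded, it goes straight down and comes back up when let go
- start (a joint): how far the start key is pressed, m: 0 up, 0.006 fully down, which takes about 5 N
- label_roll: loose roll of blank labels standing on end on the sealer's deck, left of the wheels: ring 48 mm across, 30 mm high; origin at the centre of its underside. Bystander: leave it alone
- spice_tin: loose small tin standing on the deck, right of the start key: 40 mm across, 50 mm high; origin at the centre of its underside. Bystander: leave it alone
- chorizo: loose piece of red sausage lying on the sealer's lid, 130 mm long, 44 mm thick; origin at the centre of its underside. Bystander: leave it alone
- ramekin: loose small white bowl on the lid, 72 mm across, 36 mm high; origin at the centre of its underside. Bystander: leave it alone
- mustard: loose jar on the counter left of the sealer, 64 mm across, 90 mm high; origin at the centre of its underside. Bystander: leave it alone
- pick_cup: loose white cup on the counter right of the sealer, 70 mm across, 80 mm high; origin at the centre of its underside. Bystander: leave it alone
There are look-alikes about, which are no part of the job. What is shaped like the seal_wheel_pod but red is not meant.

How it is judged:
By the outcome, as a careful person would: the job done as asked, in the order asked, and still so for the second after the job is handed in, with the robot touching nothing.
It also fails if it takes over 35 s, if anything falls off the work surface, if the arm or the gripper's body presses on something with over 40 N, if the wrist force passes 120 N, or if a joint passes its speed limit or range.

## Robot

A 6-joint arm with a two-finger parallel gripper is mounted at the origin on the work surface. World frame = base frame: x ahead of the robot, y to its left, z up, the work surface at z = 0. Lengths are in mm, angles in rad, forces in N, time in s.
With the tool pointing down it reaches from about 300 to 950 mm from the base axis. Payload 3.1 kg.
Tool frame: the origin (TCP) lies at the very end of the fingers, on their centre line; the grasp point (between the pads) lies env.grip_point_offset behind it (env.grip_point_offset is the distance from the TCP to the grasp point, in mm); z points along the fingers, y is the line along which they close (so a half turn about z gives the same grasp; the last joint's range is limited). The gripper opens to 85 mm and grips with 20 to 120 N. Pads are 22 mm wide; open, the fingers measure 114 mm over their backs; the gripper's body (76 mm by 85 mm) begins 54 mm behind the grasp point. The pads swing forward as they close: fully open they stand 13 mm farther back than shut.
Start: joints at [-1.293, 0.308, 1.634, -0, 1.2, -0.07], TCP at [212.993, -587.594, 231.272] pointing down, gripper open.
Joint ranges: [-3.06, 3.06], [-0.79, 1.96], [0.05, 2.63], [-1.19, 4.34], [0.05, 2.64], [-2.94, 2.94]. Speed limits (rad/s): [2.79, 2.79, 3.14, 3.14, 3.14, 3.14].

## Interface

Orientations are given as a rotation vector (axis times angle).
In Python, from bench import status, cams, workorder, models, env gives the robot as it stands.
- The arm moves only by the shell command python3 -m jog 'ROWS' [OPENING] [FORCE]. ROWS is text: rows parted by semicolons, each of 6 numbers parted by spaces: the shift along the tool's x, y, z in mm, then the turn, a rotation vector about the tool's x, y, z in degrees. In form: dx dy dz wx wy wz; .... A call has 1 to 20 rows; each row is the pose to reach, as a shift and turn from the pose commanded when the call began, along the tool's axes at that moment; what a row does not reach only later rows make up. A row lasts 1/8 s, in which the tool goes at most 62.5 mm and 10.7 degrees, less where a joint would pass 70% of its speed; a pose out of reach is approached as far as the arm can. A call with a gripper value outside its range is refused whole. OPENING is the closure, from -1 (fully open) to 1 (shut), so that 0 is half open, set as the call begins (- or left out, the last holds). The fingers move at their own pace and stop on an object; FORCE is the grip in N (left out, the last holds). Time passes only in rows, so rows that repeat a pose let the fingers close. It gives the time, the measured TCP pose, the force, the opening and the grip force at its end, in the units of the state.
- status.read_state(): the state, without advancing time (a new reading comes with each control period).
- cams.get_image(name): name is "scene" or "top" or "wrist"; returns the picture (400x640x3 uint8, red, green, blue); there is no depth.
- cams.camera_params(name): a dict with "intrinsics" (3x3 intrinsics, pixels), "xyz" and "rotation" of the camera in the world; the wrist camera has in their place "tool_from_camera" (4x4, takes a point from camera to tool coordinates, whose origin is the TCP and whose axes are the flange's). Camera axes: x right, y down, z forward; pixel columns grow to the right and rows downward; lengths in mm; the calibration is good to about 2 mm. A picture is of the moment at which its call begins: read the wrist's pose just before it. camera_params takes no time and is no camera call.
- workorder.close_job(): hands the job in; it is judged then, once.
Trained networks look in the newest picture that a camera, given by its name, has taken for a name from the list of things; names that differ only in an ending like _2 or _b are one class to them, and where a whole thing is asked for, a point or a joint stands for the part that bears it (a point fixed in the world has none). Each returns a list of dicts, best first, with "confidence" (0 to 1); they miss things now and then, are a little off and sometimes report something else, mostly with a low value. They report only what shows in the picture. A call takes as long as a camera call. They do not tell look-alikes from the thing itself.
- models.regions_of(target, camera): "pixels" (400x640 bool, what is visible of it) and "centre" ([column, row] in pixels, amid what is visible of it).
The state is a dict: "clock": time; "q": joint angles; "joint_velocities": joint speeds; "joint_torque": joint torques, N m; "tcp_pos": TCP position; "orientation": TCP orientation; "ft_force": force on the tool from outside, world axes, zero at the start; "moment": the same for the moment, N m; "opening": finger opening in mm; "gripper_force": force on a finger pad.
Only numpy, scipy, OpenCV 4.12 (cv2) and the standard library are available. Lean on these libraries where they do the work, as an engineer would, in place of code of your own. Each camera call takes 0.05 s, during which the arm holds its last target. There are 200 camera calls.

## Working session

There is one attempt and no reset: what is moved stays moved. The work goes in short steps, Python scripts to look and compute and a shell command to move; the robot and the scene stay as the last step left them, time stands still between calls to the robot, and variables do not carry over. Pictures are saved under pics/ and viewed, at most 10 in all, crops included, and the job is handed in when it is done.

```bash
ls; mkdir -p pics; python3 - <<'E'
from bench import status,cams,env
import cv2
print(status.read_state(), env.grip_point_offset)
for n in("scene","top"):
    cv2.imwrite(f"pics/{n}0.png",cams.get_image(n)[:,:,::-1]); print(cams.camera_params(n))
print(cams.camera_params("wrist"))
E
```

```text
pics
{'clock': 0.0, 'q': array([-1.29267962e+00,  3.09009253e-01,  1.63516204e+00,  7.44489065e-06,
        1.19970975e+00, -6.96588505e-02]), 'joint_velocities': array([ 0.00216859,  0.00101246,  0.00038502,  0.0001812 ,  0.00116004,
       -0.00042182]), 'joint_torque': array([-6.25433290e-05, -4.15254021e+01, -2.76664960e+01,  1.05486013e-04,
        1.02496339e-02,  7.06026938e-06]), 'tcp_pos': array([ 212.78201016, -586.80129547,  230.05611191]), 'orientation': array([-3.09197446e+00, -5.43137651e-01,  3.62885169e-04]), 'ft_force': array([-0.38877657, -0.56988657, -0.62977845]), 'moment': array([ 0.01624572, -0.01706163, -0.00284929]), 'gripper_force': 0.0, 'opening': 85.7694196315156} 18.700000000000003
{'intrinsics': array([[462.92887425,   0.        , 323.63421783],
       [  0.        , 462.92887425, 202.6260907 ],
       [  0.        ,   0.        ,   1.        ]]), 'xyz': array([1365.58041885,  315.65839217,  779.23438298]), 'rotation': array([-1.34777987, -2.0176334 ,  0.99714209])}
{'intrinsics': array([[491.55175469,   0.        , 315.89519002],
       [  0.        , 491.55175469, 192.38660922],
       [  0.        ,   0.        ,   1.        ]]), 'xyz': array([ 400.37012937,    8.99473541, 1417.46956093]), 'rotation': array([-2.13673501,  2.20198062, -0.11000179])}
{'intrinsics': array([[331.40510328,   0.        , 315.00179165],
       [  0.        , 331.40510328, 196.8636295 ],
       [  0.        ,   0.        ,   1.        ]]), 'tool_from_camera': array([[ 9.92543412e-04, -9.62101727e-01, -2.72688985e-01,
         6.83866665e+01],
       [ 9.99999348e-01,  1.10890400e-03, -2.72602471e-04,
         9.17089162e-01],
       [ 5.64657215e-04, -2.72688537e-01,  9.62102200e-01,
        -1.41688178e+02],
       [ 0.00000000e+00,  0.00000000e+00,  0.00000000e+00,
         1.00000000e+00]])}
```

View pics/top0.png

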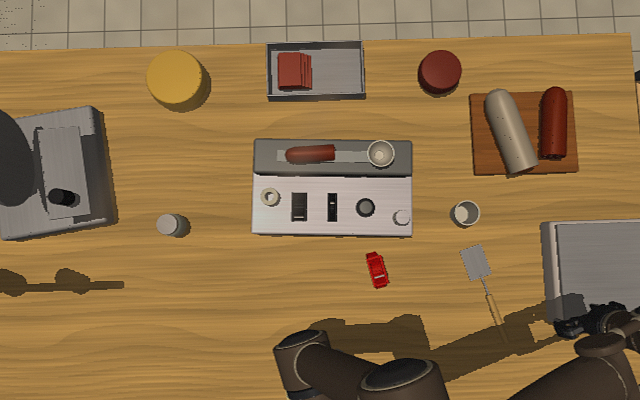

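View pics/scene0.png

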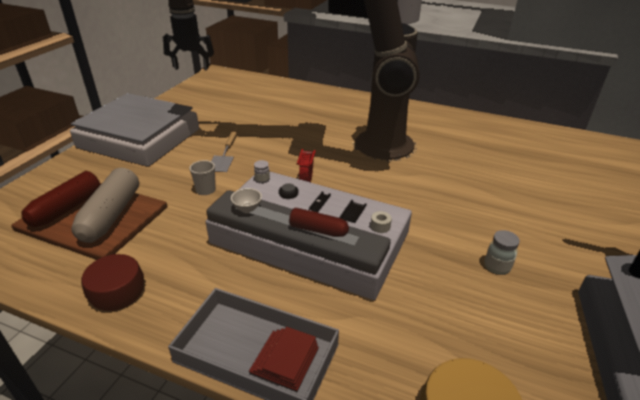

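The top view shows the wide wheel on the left at (299,207), the narrow one at (332,207) and the key at (366,208). The scene view agrees. Next I'll localise them.

```bash
cat > h.py <<'E'
import numpy as np, cv2
from scipy.spatial.transform import Rotation as R
from bench import status,cams,models
def pose(cam):
    p=cams.camera_params(cam)
    if cam!="wrist": return p["intrinsics"],R.from_rotvec(p["rotation"]).as_matrix(),np.array(p["xyz"])
    s=status.read_state(); T=p["tool_from_camera"]; A=R.from_rotvec(s["orientation"]).as_matrix()
    return p["intrinsics"],A@T[:3,:3],A@T[:3,3]+s["tcp_pos"]
def unproj(P,uv,z):
    K,A,t=P; d=A@np.linalg.solve(K,[uv[0],uv[1],1]); return t+d*(z-t[2])/d[2]
def proj(P,X):
    K,A,t=P; c=K@(A.T@(np.asarray(X)-t)); return c[:2]/c[2]
E
python3 - <<'E'
from h import *
P=pose("top"); im=cams.get_image("top")
for n,z in(("seal_wheel_top",95),("seal_wheel_mark",90),("seal_wheel",90),("seal_wheel_pod",84),("vacuum_wheel_top",95),("vacuum_wheel_mark",95),("start_top",95),("start",95),("sealer",80),("spice_tin",130),("label_roll",110)):
    for r in models.regions_of(n,"top")[:2]:
        print(n,round(r["confidence"],2),r["centre"],r["pixels"].sum(),unproj(P,r["centre"],z).round(0))
        if n=="sealer": print(cv2.minAreaRect(np.argwhere(r["pixels"])[:,::-1].astype(np.float32)))
for uv in((251,235),(413,237),(413,140),(254,139)): print(uv,unproj(P,uv,80).round())
cv2.imwrite("pics/topc.png",cv2.resize(im[130:245,245:425,::-1],None,fx=4.4,fy=4.4,interpolation=cv2.INTER_CUBIC))
E
```

```text
seal_wheel_top 0.88 [298.7, 205.6] 416 [500.  54.  95.]
seal_wheel_top 0.27 [328.3, 206.4] 296 [496. -26.  95.]
seal_wheel_mark 0.77 [376.2, 271.2] 359 [ 319. -148.   90.]
seal_wheel_mark 0.66 [299.8, 206.0] 236 [499.  51.  90.]
seal_wheel 0.67 [373.4, 274.0] 292 [ 312. -140.   90.]
seal_wheel 0.53 [301.0, 207.8] 248 [494.  48.  90.]
seal_wheel_pod 0.92 [297.7, 205.6] 417 [501.  57.  84.]
seal_wheel_pod 0.69 [373.3, 271.0] 496 [ 319. -141.   84.]
vacuum_wheel_top 0.71 [327.6, 208.0] 284 [491. -24.  95.]
vacuum_wheel_mark 0.58 [364.8, 207.0] 144 [ 491. -124.   95.]
vacuum_wheel_mark 0.43 [330.3, 202.8] 86 [505. -31.  95.]
start_top 0.52 [365.1, 205.8] 98 [ 494. -125.   95.]
start 0.57 [365.7, 207.8] 120 [ 489. -126.   95.]
sealer 0.94 [335.4, 185.8] 12731 [553. -47.  80.]
((331.4591369628906, 186.94387817382812), (160.34564208984375, 97.83778381347656), 0.795723557472229)
spice_tin 0.67 [401.7, 217.4] 228 [ 458. -216.  130.]
label_roll 0.57 [268.5, 197.2] 236 [524. 134. 110.]
(251, 235) [425. 186.  80.]
(413, 237) [ 407. -253.   80.]
(413, 140) [ 673. -266.   80.]
(254, 139) [690. 173.  80.]
```

View pics/topc.png

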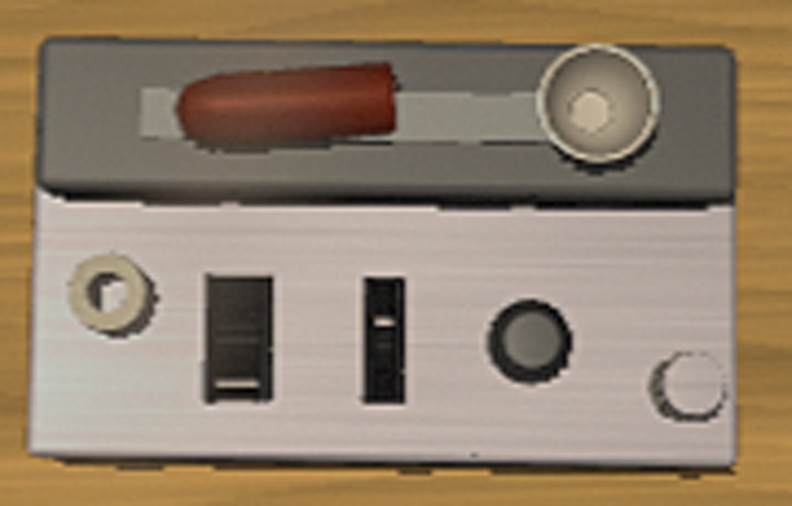

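The wide wheel's mark is nearest the robot (crop 237,383), so it sits in the first detent and has to go to the middle one. Now the approach shift.

```bash
cat >> h.py <<'E'
def shift(target,yaw,):
    s=status.read_state(); A=R.from_rotvec(s["orientation"])
    B=R.from_matrix(np.array([[np.cos(yaw),np.sin(yaw),0],[np.sin(yaw),-np.cos(yaw),0],[0,0,-1]]))
    return A.inv().apply(np.array(target)-s["tcp_pos"]).round(1),np.degrees((A.inv()*B).as_rotvec()).round(2)
E
python3 - <<'E'
from h import *
P=pose("top")
for uv,z in(((299.1,206.8),84),((332.3,207.3),84),((365.5,207.3),95)): print(unproj(P,uv,z).round(1))
print(shift((490,54,190),-.041))
E
```

```text
[497.7  53.5  84. ]
[493.6 -36.7  84. ]
[ 490.1 -125.7   95. ]
(array([ 479.1, -508.8,   41.3]), array([ 0.  , -0.  , 22.28]))
```

```bash
python3 -m jog '40 -42 0 0 0 0; 90 -95 0 0 0 2; 140 -148 0 0 0 5; 190 -200 5 0 0 8; 230 -244 10 0 0 10; 270 -287 15 0 0 12; 310 -329 20 0 0 14; 350 -372 25 0 0 16; 390 -414 30 0 0 18; 425 -451 35 0 0 20; 455 -483 38 0 0 22; 472 -501 40 0 0 22.4; 479 -509 41 0 0 22.4; 479 -509 41 0 0 22.4; 479 -509 41 0 0 22.4' 1
python3 - <<'E'
from h import *
P=pose("wrist"); im=cams.get_image("wrist"); cv2.imwrite("pics/w1.png",im[:,:,::-1])
print(status.read_state()); np.savez("P1.npz",*P)
for n in("seal_wheel_pod","seal_wheel_top","seal_wheel_mark","vacuum_wheel_top","start_top"):
    for r in models.regions_of(n,"wrist")[:2]: print(n,r["confidence"],r["centre"],unproj(P,r["centre"],84).round(1),unproj(P,r["centre"],95).round(1))
E
```

```text
clock: 2.58
tcp_pos: [489.5, 53.3, 190.3]
orientation: [3.14, -0.069, -0.0]
ft_force: [-0.5, 0.8, 0.6]
opening: 0.3
gripper_force: 0.0
{'clock': 2.625, 'q': array([ 1.99581063e-02,  9.81241152e-02,  1.97676732e+00, -3.55135584e-04,
        1.06688392e+00,  1.63536755e+00]), 'joint_velocities': array([-0.00186051, -0.00084951,  0.00011786,  0.00454874, -0.0012937 ,
        0.00154481]), 'joint_torque': array([ 2.12545674e-01, -3.01169944e+01, -2.57632113e+01,  1.03192596e-02,
       -1.76633897e-03, -2.13690946e-03]), 'tcp_pos': array([489.50988681,  53.18095528, 190.32746   ]), 'orientation': array([ 3.14049873e+00, -6.97958943e-02, -2.66059168e-04]), 'ft_force': array([ 0.59979717, -0.88369864,  0.41663667]), 'moment': array([ 0.01120573, -0.03979304, -0.01199714]), 'gripper_force': 0.0, 'opening': -0.10936373140574805}
seal_wheel_pod 0.57 [527.7, 323.5] [ 365.2 -128.2   84. ] [ 373.7 -120.4   95. ]
seal_wheel_top 0.84 [313.3, 178.1] [502.9  52.9  84. ] [505.3  52.7  95. ]
seal_wheel_top 0.54 [299.6, 1.4] [623.6  56.7  84. ] [620.7  56.3  95. ]
seal_wheel_mark 0.81 [523.3, 317.3] [ 371.6 -123.6   84. ] [ 379.9 -115.9   95. ]
vacuum_wheel_top 0.96 [432.2, 182.5] [495.5 -38.2  84. ] [498.3 -34.3  95. ]
start_top 0.97 [557.6, 188.6] [ 486.5 -135.3   84. ] [ 489.6 -127.1   95. ]
```

View pics/w1.png

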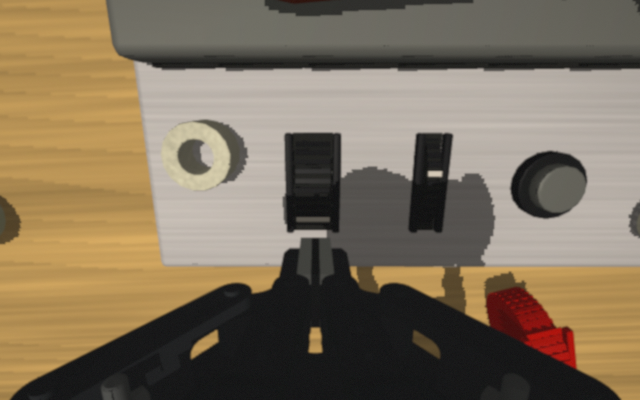

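The wrist view shows the wide wheel between its rails, columns 285 to 341 and rows 133 to 231. Its mark is at (313,219) and the key top is at (558,189).

```bash
python3 - <<'E'
from h import *
d=np.load("P1.npz");P=[d[k] for k in d.files]
a,b=unproj(P,(313,133),88),unproj(P,(313,231),84);print(a,b,(a+b)/2)
print("mark",unproj(P,(313,219),86),"key",unproj(P,(561,189),95))
yaw=-.045;x=np.array([np.cos(yaw),np.sin(yaw),0]);c=np.array([498.5,53,0])
for k in(-15,15): print(k,shift(c+k*x+[0,0,105],yaw))
E
```

```text
[537.2081228   51.56584236  88.        ] [459.55132922  55.06134077  84.        ] [498.37972601  53.31359156  86.        ]
mark [470.44282785  54.56282209  86.        ] key [ 489.21986914 -129.62412049   95.        ]
-15 (array([-6.3,  0.2, 85.4]), array([ 0.  , -0.01,  0.05]))
15 (array([23.7,  0.2, 85.4]), array([ 0.  , -0.01,  0.05]))
```

```bash
python3 -m jog '-6 0 40 0 0 0; -6 0 75 0 0 0; -6 0 87 0 0 0; -6 0 90 0 0 0; -6 0 92 0 0 0; -6 0 93 0 0 0;-6 0 93 0 0 0'
```

```text
clock: 3.75
tcp_pos: [484.5, 54.5, 98.0]
orientation: [-3.141, 0.068, -0.002]
ft_force: [-0.2, -0.1, -0.3]
opening: -0.3
gripper_force: 0.0
```

```bash
python3 -m jog '0 0 1 0 0 0; 0 0 2 0 0 0; 0 0 2 0 0 0'; python3 -m jog '0 0 0.7 0 0 0; 0 0 0.7 0 0 0'
```

```text
clock: 4.12
tcp_pos: [483.7, 54.5, 95.2]
orientation: [-3.141, 0.068, 0.0]
ft_force: [-0.2, 0.2, 0.6]
opening: 0.3
gripper_force: 0.0
clock: 4.38
tcp_pos: [483.9, 54.4, 94.6]
orientation: [-3.141, 0.068, -0.0]
ft_force: [-0.3, 0.6, 1.1]
opening: -0.0
gripper_force: 0.2
```

```bash
python3 -m jog '0 0 0.5 0 0 0; 0 0 0.5 0 0 0'; python3 -m jog '0 0 0.5 0 0 0; 0 0 0.5 0 0 0'
```

```text
clock: 4.62
tcp_pos: [484.2, 54.5, 94.5]
orientation: [-3.141, 0.068, -0.001]
ft_force: [-0.2, 0.4, 3.1]
opening: 0.0
gripper_force: 1.6
clock: 4.88
tcp_pos: [484.6, 54.4, 94.4]
orientation: [3.141, -0.068, 0.002]
ft_force: [-1.1, 0.8, 6.8]
opening: 0.3
gripper_force: 3.0
```

```bash
python3 -m jog '0 0 0.6 0 0 0; 1 0 0.6 0 0 0; 2.5 0 0.6 0 0 0; 4 0 0.6 0 0 0; 6 0 0.6 0 0 0; 8 0 0.6 0 0 0'
```

```text
clock: 5.62
tcp_pos: [493.2, 54.1, 94.8]
orientation: [3.141, -0.068, 0.004]
ft_force: [-2.9, -0.2, 10.5]
opening: -0.2
gripper_force: 5.6
```

```bash
python3 -m jog '2 0 0 0 0 0; 4 0 0 0 0 0; 6 0 0 0 0 0; 8 0 0 0 0 0; 10 0 0 0 0 0; 12 0 0 0 0 0'
python3 - <<'E'
from h import *
im=cams.get_image("wrist"); cv2.imwrite("pics/w2.png",cv2.resize(im[80:300,180:480,::-1],None,fx=2.5,fy=2.5))
E
```

```text
clock: 6.38
tcp_pos: [507.1, 53.4, 94.9]
orientation: [3.141, -0.068, 0.011]
ft_force: [1.7, -1.0, 6.2]
opening: 0.2
gripper_force: 3.1
```

View pics/w2.png

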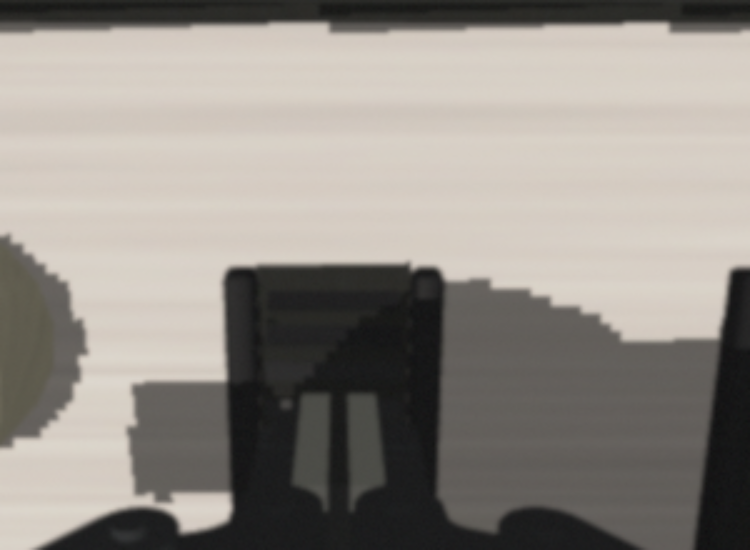

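The view is mostly blocked by the fingers and shadow, but the rim force has flipped sign, so the wheel is past the hump. I'll follow it a little further, then lift.

```bash
python3 -m jog '2 0 0 0 0 0; 4 0 0 0 0 0; 6 0 0 0 0 0; 6 0 0 0 0 0; 6 0 -3 0 0 0; 6 0 -20 0 0 0; -20 0 -70 0 0 0; -40 0 -100 0 0 0;-40 0 -100 0 0 0;-40 0 -100 0 0 0'
python3 - <<'E'
from h import *
P=pose("wrist");im=cams.get_image("wrist"); cv2.imwrite("pics/w3.png",im[:,:,::-1])
np.savez("P3.npz",*P)
print(proj(P,(498.4,53.2,95)),proj(P,(469.4,54.5,86)))
for r in models.regions_of("start_top","wrist")[:2]: print(r["confidence"],r["centre"],unproj(P,r["centre"],95))
E
```

```text
clock: 7.68
tcp_pos: [463.7, 55.3, 192.8]
orientation: [-3.141, 0.068, -0.0]
ft_force: [0.5, -0.9, -0.2]
opening: 0.1
gripper_force: 0.0
[314.41148415 151.72467838] [314.35433174 187.58908303]
0.65 [563.5, 151.6] [ 490.91486776 -126.70439864   95.        ]
```

View pics/w3.png

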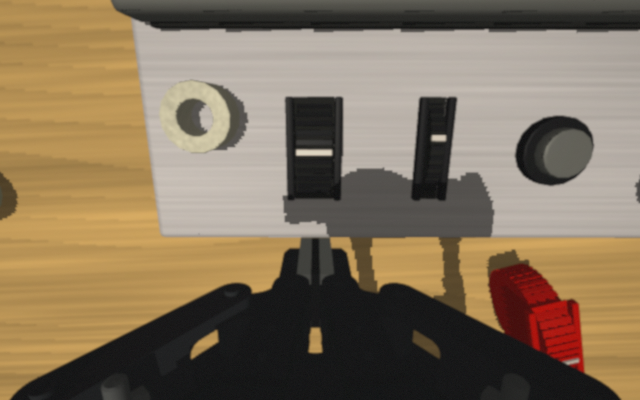

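The mark is at (314,152), which is exactly the projected crown, so the wheel is in the middle detent. The narrow wheel hasn't moved. Now the key.

```bash
python3 - <<'E'
from h import *
print(shift((490.3,-127,105),-.045))
E
```

```text
(array([ 35.1, 180.9,  86.8]), array([0.01, 0.13, 0.1 ]))
```

```bash
python3 -m jog '8 45 0 0 0 0; 20 95 0 0 0 0; 30 145 0 0 0 0; 35 175 10 0 0 0; 35 181 40 0 0 0; 35 181 70 0 0 0; 35 181 82 0 0 0; 35 181 87 0 0 0; 35 181 87 0 0 0'; python3 -m jog '0 0 2 0 0 0; 0 0 4 0 0 0; 0 0 6 0 0 0; 0 0 8 0 0 0; 0 0 8 0 0 0'
```

```text
clock: 8.9
tcp_pos: [491.4, -127.0, 106.2]
orientation: [3.141, -0.067, 0.0]
ft_force: [1.4, -0.9, 0.4]
opening: -0.3
gripper_force: 0.0
clock: 9.52
tcp_pos: [491.6, -127.2, 98.4]
orientation: [3.141, -0.068, 0.002]
ft_force: [0.1, -0.3, 3.3]
opening: 0.0
gripper_force: 1.7
```

```bash
python3 -m jog '0 0 1 0 0 0; 0 0 2 0 0 0; 0 0 3 0 0 0; 0 0 3 0 0 0'; python3 -m jog '0 0 1 0 0 0; 0 0 2 0 0 0; 0 0 2 0 0 0'
```

```text
clock: 10.02
tcp_pos: [491.6, -127.2, 96.0]
orientation: [3.141, -0.068, 0.001]
ft_force: [-1.5, 1.4, 8.4]
opening: -0.1
gripper_force: 4.5
clock: 10.4
tcp_pos: [491.7, -127.2, 95.8]
orientation: [3.141, -0.068, 0.0]
ft_force: [-4.7, 1.5, 20.0]
opening: 0.1
gripper_force: 10.1
```

The key has bottomed: the resistance is stiff at z≈95.8 with 20 N. Release and back away.

```bash
python3 -m jog '0 0 -3 0 0 0; 0 0 -10 0 0 0; 0 0 -40 0 0 0; -20 0 -90 0 0 0; -50 0 -130 0 0 0; -100 0 -140 0 0 0; -150 0 -140 0 0 0; -150 0 -140 0 0 0;-150 0 -140 0 0 0'
python3 - <<'E'
from h import *
im=cams.get_image("top"); cv2.imwrite("pics/t2.png",cv2.resize(im[130:290,225:495,::-1],None,fx=2.9,fy=2.9,interpolation=cv2.INTER_CUBIC))
E
```

```text
clock: 11.52
tcp_pos: [341.1, -120.6, 232.7]
orientation: [3.141, -0.068, -0.0]
ft_force: [0.3, 0.1, 0.8]
opening: -0.3
gripper_force: 0.0
```

View pics/t2.png

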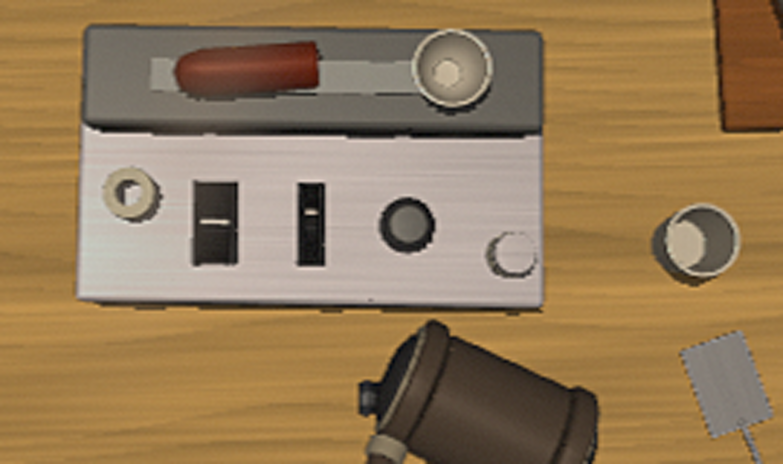

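The wide wheel's mark is mid-wheel at (215,222), the narrow mark is unchanged at (311,212), the key is free and nothing else moved.

```bash
python3 -c "
from bench import workorder; print(workorder.close_job())"
```

```text
the job is handed in; nothing more can be done
None
```

The wide wheel went one click on, from the first detent to the middle one; then I pressed the start key fully down and let go, left everything else where it was, and handed in the job at about 11.6 s.

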